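# Present a polished ball on its tray at the inspection stand

## Task

Pick up by its handle the blue tray whose pocket holds the loose brass ball, and carry it to the inspection stand without letting the ball leave its pocket. Ball end first, bring the tray squarely and gently against the orange sprung pad, feel for the contact, and push the pad about halfway in. Finish there, still holding the tray level and still in the air against the pad; leave the other things on the bench, the empty tray included, where they are.

Things in the scene. Friction and masses are not known exactly. Their poses are not given: they have to be found in the camera images.
- ball_tray_handle (a point): Grip point of the ball's tray: on the centre plane of its upright wooden handle plate (14 mm thick along x, 50 mm wide along y, top 101 mm above the tray's underside), 80 mm above the underside. x points level along the tray to the ball end (end face 70 mm from here), z up. Grip with the fingers closing along x, fingertips at least 50 mm above the underside to clear the ball.
- ball_tray_pocket (a point): Centre of the ball when seated in that tray's pocket: 42 mm along x from the handle's plane, 27 mm above the underside. The pocket is a black ring, inner diameter 24 mm, 4 mm high; the ball rolls over it if the tray tips some 40 degrees or is jerked.
- ball_tray: The tray that carries the ball: blue plate 140 x 90 mm, 12 mm thick, upright wooden handle in the middle, white paper label on the end away from the ball, 0.2 to 0.42 kg. Origin at the centre of its underside, axes as for the handle point.
- ball_center (a point): Centre of the loose brass ball, 30 mm in diameter, 0.12 kg.
- spare_tray: An identical blue tray with the same handle and an empty pocket, to be left alone; origin at the centre of its underside, x towards its pocket end. Which tray lies left and which right varies.
- pad_face (a point): Centre of the face of the orange sprung pad (60 x 60 mm, 8 mm thick) on the grey inspection stand, 120 mm above the bench. x points level into the pad, the way it is pushed in; z up; it moves with the pad. The space below and in front of the pad is free.
- pad (a joint): How far the pad is pushed in: 0 free, 0.030 m fully in. The spring pushes back with 1.2 N at the start of travel and 4.8 N at its end.
- stand: The inspection stand with its pad, fixed to the bench, place and direction vary. Origin under the post, on the bench; x as for the pad face, which is 75 mm in front of it. Base 120 x 130 mm, 15 mm high; post with a small light strip, 178 mm high in all.
- block: Bystander: terracotta-coloured abrasive block 75 x 45 x 25 mm; origin at the centre of its underside. Leave alone.
- bush1: Bystander: brass bush, outer diameter 40, height 26 mm; origin at the centre of its underside. Leave alone.
- bush2: Bystander: steel bush, outer diameter 48, height 30 mm; origin at the centre of its underside. Leave alone.
- bottle: Bystander: white bottle with a red cap, diameter 64, height 170 mm; origin at the centre of its underside. Leave alone.
- pliers: Bystander: red-handled pliers, lying flat, 16 high, length about 150 mm; origin at the centre of its underside. Leave alone.
- brush: Bystander: hand brush lying flat, height about 25 mm; origin at the centre of its underside. Leave alone.

How it is judged:
By the outcome, as a careful person would: the job done as asked, in the order asked, and still so for the second after the job is handed in, while the arm keeps its last pose, push and grip.
It also fails if it takes over 54 s, if anything falls off the work surface, if the arm or the gripper's body presses on something with over 40 N, if the wrist force passes 120 N, or if a joint passes its speed limit or range.

## Robot

A 6-joint arm with a two-finger parallel gripper is mounted at the origin on the work surface. World frame = base frame: x ahead of the robot, y to its left, z up, the work surface at z = 0. Lengths are in m, angles in rad, forces in N, time in s.
With the tool pointing down it reaches from about 0.325 to 0.775 m from the base axis. Payload 5.5 kg.
Tool frame: the origin (TCP) lies midway between the tips of the shut fingers; the grasp point (between the pads) lies manip.hold_point_z behind it (manip.hold_point_z is the distance from the TCP to the grasp point, in m); z points along the fingers, y is the line along which they close (so a half turn about z gives the same grasp; the last joint's range is limited). The gripper opens to 85 mm and grips with 20 to 120 N. Pads are 22 mm wide; open, the fingers measure 114 mm over their backs; the gripper's body (76 mm by 85 mm) begins 54 mm behind the grasp point. The pads swing forward as they close: fully open they stand 13 mm farther back than shut.
Start: joints at [-1.173, 0.091, 1.231, -0, 1.82, -0.057], TCP at [0.264, -0.539, 0.231] pointing down, gripper open.
Joint ranges: [-2.87, 2.87], [-0.86, 2.18], [0.17, 2.46], [-1.51, 4.65], [0.06, 2.69], [-2.65, 2.65]. Speed limits (rad/s): [2.57, 2.57, 3.01, 3.14, 3.14, 3.14].

## Interface

Orientations are given as a unit quaternion [w, x, y, z].
In Python, from workcell import readout, get_image, close_job, manip gives the robot as it stands. The module is installed in compiled form; this text tells all that it offers.
- The arm moves only by the shell command python3 -m handwheel 'ROWS'. ROWS is JSON, a list of rows, each a list of 5 numbers: the shift along the world's x, y, z in units of 0.25 m (1.0 is 0.25 m), then the turn about the world's z in units of 45 degrees (1.0 is 45 degrees), then the finger opening in mm, from 0 to 85.4. In form: [[tx, ty, tz, spin, grip], ...]. A call has 1 to 8 rows; each row is the pose to reach, as a shift and turn from the pose commanded when the call began; what a row does not reach only later rows make up. A row lasts 1/12 s, in which the tool goes at most 41.7 mm and 7.16 degrees, less where a joint would pass 70% of its speed; a pose out of reach is approached as far as the arm can. A call with a number of a shift or a turn outside -1 to 1 is refused whole. A call with a gripper value outside its range is refused whole. The fingers move at their own pace and stop on an object; the grip force is fixed at half the most. Time passes only in rows, so rows that repeat a pose let the fingers close. It gives the time, the measured TCP pose, the force, the opening and the grip force at its end, in the units of the state.
- readout.read_state(): the state, without advancing time (a new reading comes with each control period).
- get_image(name): name is "scene" or "side" or "wrist"; returns a dict with "color" (420x560x3 uint8, blue, green, red), "K" (3x3 intrinsics, pixels), "rvec" (rotation vector, rad) and "tvec" (3), from world to camera coordinates, as OpenCV has them. Camera axes: x right, y down, z forward; pixel columns grow to the right and rows downward; lengths in m; the calibration is good to about 2 mm. A picture is of the moment at which its call begins. There is no depth.
- close_job(): hands the job in; it is judged then, once.
The state is a dict: "clock": time; "joints": joint angles; "qvel": joint speeds; "joint_torque": joint torques, N m; "ee_pos": TCP position; "ee_rot": TCP orientation; "wrist_force": force on the tool from outside, world axes, zero at the start; "ft_torque": the same for the moment, N m; "grip_width": finger opening in m; "grasp_force": force on a finger pad.
Only numpy, scipy, OpenCV 4.12 (cv2) and the standard library are available. Lean on these libraries where they do the work, as an engineer would, in place of code of your own. Each camera call takes 0.05 s, during which the arm holds its last target. There are 200 camera calls.

## Working session

There is one attempt and no reset: what is moved stays moved. The work goes in short steps, Python scripts to look and compute and a shell command to move; the robot and the scene stay as the last step left them, time stands still between calls to the robot, and variables do not carry over. Pictures are saved under pics/ and viewed, at most 10 in all, crops included, and the job is handed in when it is done.

```bash
mkdir -p pics
cat > h.py <<'E'
import numpy as np, cv2
from workcell import readout, get_image, close_job, manip
def cam(n,save=None):
    d=get_image(n)
    if save: cv2.imwrite('pics/'+save,d["color"])
    return d
def ray(d,u,v):
    R,_=cv2.Rodrigues(np.array(d["rvec"],float)); t=np.array(d["tvec"],float).ravel()
    p=cv2.undistortPoints(np.array([[[u,v]]],float),np.array(d["K"],float),None).ravel()
    return -R.T@t, R.T@np.array([p[0],p[1],1.])
def onz(d,u,v,z):
    c,r=ray(d,u,v); return c+r*(z-c[2])/r[2]
def proj(d,P):
    return cv2.projectPoints(np.array(P,float).reshape(-1,3),np.array(d["rvec"],float),np.array(d["tvec"],float),np.array(d["K"],float),None)[0].reshape(-1,2)
E
python3 - <<'E'
from h import *
import pickle
a=cam("scene","s1.png");b=cam("side","d1.png")
pickle.dump((a,b),open('v.pkl','wb'))
print(readout.read_state(),manip.hold_point_z)
for d in(a,b): print(ray(d,280,210))
E
```

```text
{'clock': 0.1, 'joints': array([-1.17272878e+00,  9.18013289e-02,  1.23177507e+00,  1.21505666e-05,
        1.81980373e+00, -5.66894475e-02]), 'qvel': array([ 0.00085226, -0.00164252, -0.00121803,  0.00035931, -0.00047427,
        0.00057373]), 'joint_torque': array([ 3.94570365e-03, -4.60216677e+01, -4.19218004e+01,  1.04431801e-04,
        1.05787267e-02,  1.02093966e-05]), 'ee_pos': array([ 0.26345506, -0.53878135,  0.23024788]), 'ee_rot': array([-8.81750490e-04,  9.74259967e-01,  2.25425637e-01, -1.46007946e-04]), 'wrist_force': array([-0.49983954,  0.21059827,  0.11712974]), 'ft_torque': array([ 0.01956316, -0.07575978, -0.00541402]), 'grasp_force': 0.0, 'grip_width': 0.08520577604385117} 0.0187
(array([0.98714707, 0.57089429, 0.86907924]), array([-0.39668857, -0.5459591 , -0.73819887]))
(array([ 0.29688173, -0.43402893,  0.80168636]), array([ 0.3235432 ,  0.4932351 , -0.80756961]))
```

View pics/s1.png

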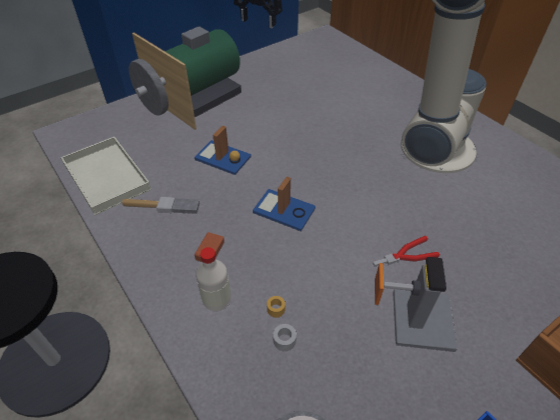

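View pics/d1.png

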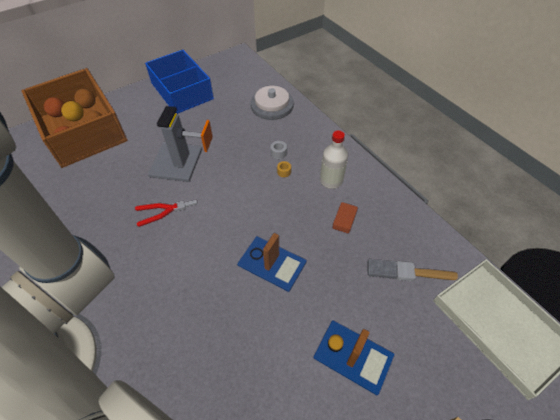

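The scene view shows the ball tray at about (223,157) with the ball at (235,156), the empty tray at (284,209), and the orange pad at (380,284). In the side view the ball is at (336,343) and the pad at (207,136).

Run:
```python
from h import *
import pickle
a,b=pickle.load(open('v.pkl','rb'))
def blobs(d,lo,hi,roi,n=1):
    h=cv2.cvtColor(d["color"],cv2.COLOR_BGR2HSV); m=cv2.inRange(h,lo,hi)
    x0,y0,x1,y1=roi; k=np.zeros_like(m);k[y0:y1,x0:x1]=m[y0:y1,x0:x1]
    c,_=cv2.findContours(k,cv2.RETR_EXTERNAL,cv2.CHAIN_APPROX_NONE)
    return sorted(c,key=cv2.contourArea)[::-1][:n]
def tri(p,q):
    c1,r1=ray(a,*p);c2,r2=ray(b,*q)
    s=np.linalg.lstsq(np.c_[r1,-r2],c2-c1,rcond=None)[0]
    P=c1+r1*s[0];Q=c2+r2*s[1];return (P+Q)/2,np.linalg.norm(P-Q)
cen=lambda c:(lambda M:(M['m10']/M['m00'],M['m01']/M['m00']))(cv2.moments(c))
# trays
for nm,ra,rb in(("ball",(190,120,255,178),(310,318,398,395)),("spare",(250,170,320,232),(235,230,308,293))):
    for n,d,r in(("a",a,ra),("b",b,rb)):
        c=np.vstack(blobs(d,(100,120,40),(130,255,255),r,3))
        P=np.array([onz(d,*p[0],0.012)[:2] for p in c],np.float32)
        bx=cv2.minAreaRect(P*1000);print(nm,n,bx); print(cv2.boxPoints(bx).round())
for (n,d,r) in(("a",a,(228,148,243,164)),("b",b,(326,333,346,352))):
    c=blobs(d,(12,100,80),(32,255,255),r); x=cen(c[0]); print("ball",n,x,cv2.contourArea(c[0]),onz(d,*x,.027))
res=[]
for (n,d,r) in(("a",a,(365,255,392,308)),("b",b,(195,112,220,160))):
    c=blobs(d,(3,150,80),(20,255,255),r)[0]; print("pad",n,cen(c),cv2.contourArea(c)); res.append(cen(c)); print(cv2.boxPoints(cv2.minAreaRect(c)).round(1).tolist())
    x0,y0,x1,y1=r; cv2.imwrite(f'pics/pad_{n}.png',cv2.resize(d["color"][y0-40:y1+60,x0-60:x1+80],None,fx=4,fy=4,interpolation=cv2.INTER_CUBIC)[:600,:800])
print(tri(*res))
```

```text
ball a ((537.2032470703125, -330.39215087890625), (91.70326232910156, 140.04446411132812), 26.107364654541016)
[[ 465. -288.]
 [ 527. -413.]
 [ 609. -373.]
 [ 548. -247.]]
ball b ((534.7073364257812, -334.96337890625), (89.72197723388672, 138.4366912841797), 26.024538040161133)
[[ 464. -292.]
 [ 525. -417.]
 [ 605. -377.]
 [ 545. -253.]]
spare a ((515.4811401367188, -61.80823516845703), (91.72482299804688, 137.92689514160156), 27.05172348022461)
[[ 443.  -21.]
 [ 506. -144.]
 [ 588. -102.]
 [ 525.   20.]]
spare b ((512.4385375976562, -66.50374603271484), (90.15448760986328, 138.38294982910156), 27.351917266845703)
[[ 441.  -26.]
 [ 504. -149.]
 [ 584. -107.]
 [ 521.   16.]]
ball a (234.09166666666667, 155.39166666666668) 60.0 [ 0.51669386 -0.29765567  0.027     ]
ball b (335.3268817204301, 342.01935483870966) 155.0 [ 0.51699707 -0.29678009  0.027     ]
pad a (379.5534105534105, 282.8635778635778) 129.5
[[375.0, 263.0], [382.0, 263.0], [382.0, 303.0], [375.0, 303.0]]
pad b (206.06835205992508, 135.62078651685394) 178.0
[[201.0, 120.0], [211.0, 120.0], [211.0, 151.0], [201.0, 151.0]]
(array([0.54234408, 0.28751157, 0.1218338 ]), np.float64(0.0012803800178963025))
```

View pics/pad_a.png

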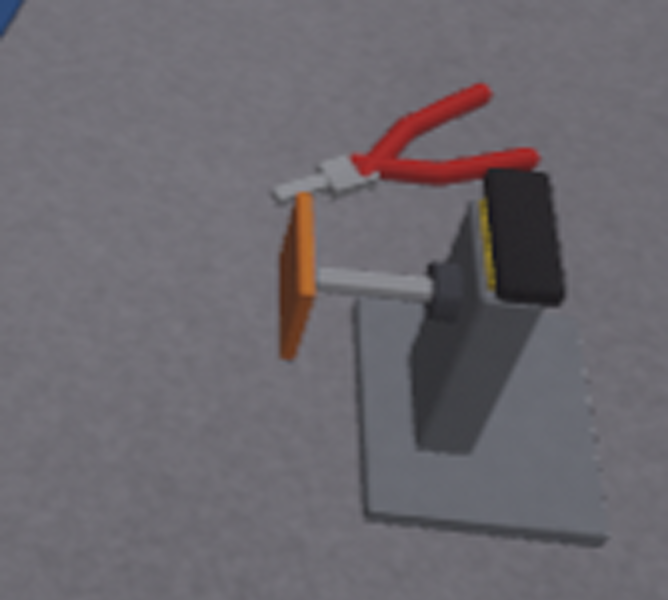

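View pics/pad_b.png

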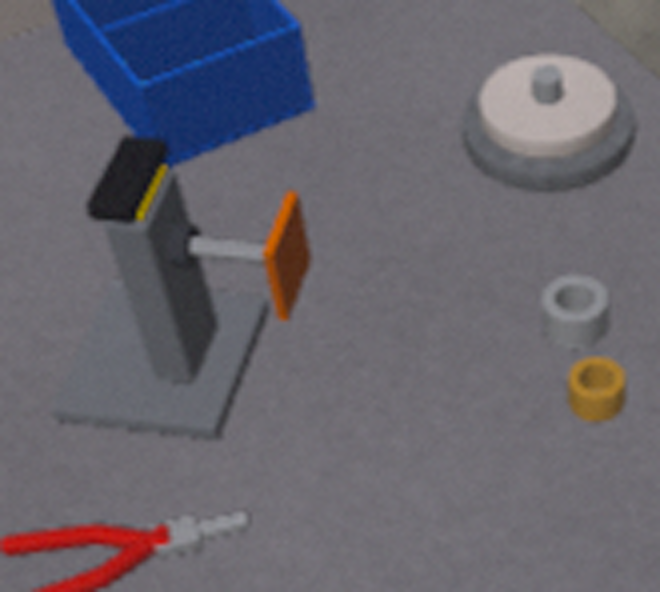

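Run:
```python
from h import *
import pickle
a,b=pickle.load(open('v.pkl','rb'))
A=[(394.25,290),(397,343.75),(456,349.5),(449.5,294.5)]
B=[(202,147),(163.75,143),(150,175.75),(189.25,180)]
for n,d,L in(("a",a,A),("b",b,B)):
    P=np.array([onz(d,*p,.015)[:2] for p in L],np.float32)*1000
    print(n,P.round(),cv2.minAreaRect(P)); print([np.linalg.norm(P[i]-P[i-1]).round() for i in range(4)])
def tri(p,q):
    c1,r1=ray(a,*p);c2,r2=ray(b,*q)
    s=np.linalg.lstsq(np.c_[r1,-r2],c2-c1,rcond=None)[0]
    P=c1+r1*s[0];Q=c2+r2*s[1];return (P+Q)/2,np.linalg.norm(P-Q)
O=np.array([305,215]);Q=np.array([135,72])
for p,q in((( 301,195),(308,255)),((288,358),(284,317)),((282,292),(284,317)),((300,295),(290,193)),((312,292),(290,193))): print(tri(O+np.array(p)/4,Q+np.array(q)/4))
for nm,x,z in(("bush1",(284,170),.01),("bottle",(333,186),0),):print(nm,onz(b,*x,z))
```

```text
a [[465. 280.]
 [552. 373.]
 [466. 450.]
 [376. 358.]] ((464.02685546875, 365.4379577636719), (130.88584899902344, 118.57882690429688), 46.9716911315918)
[np.float32(119.0), np.float32(127.0), np.float32(116.0), np.float32(129.0)]
b [[549. 364.]
 [463. 443.]
 [379. 344.]
 [463. 269.]] ((462.7039794921875, 355.65728759765625), (129.1010284423828, 116.98042297363281), 47.625423431396484)
[np.float32(128.0), np.float32(117.0), np.float32(129.0), np.float32(112.0)]
(array([0.53698975, 0.261163  , 0.14769768]), np.float64(0.02482870852525605))
(array([0.54036001, 0.29901725, 0.05573277]), np.float64(0.006559291559407726))
(array([0.53103863, 0.27663644, 0.08003861]), np.float64(0.002512000996795385))
(array([0.56402932, 0.30796513, 0.14737721]), np.float64(0.002920049720830711))
(array([0.5616739 , 0.309201  , 0.14839366]), np.float64(0.002728320455496718))
bush1 [0.70013051 0.15837257 0.01      ]
bottle [0.78322819 0.04228555 0.        ]
```

```bash
python3 -m handwheel '[[0.1,0.08,0,0,85],[0.22,0.17,0,0,85],[0.34,0.26,0,0,85],[0.46,0.35,0,0,85],[0.58,0.44,0,0,85],[0.68,0.52,0,0,85],[0.78,0.59,0,0,85],[0.85,0.64,0,0,85]]'; python3 -m handwheel '[[0.1,0.08,0,0,85],[0.18,0.14,0,0,85],[0.235,0.18,0,0,85],[0.235,0.18,0,0,85],[0.235,0.18,0,0,85]]'
python3 - <<'E'
from h import *
import pickle
w=cam("wrist","w1.png");pickle.dump(w,open('w1.pkl','wb'))
s=readout.read_state();print(s["ee_pos"],s["ee_rot"],s["joints"]); print(proj(w,[(.535,-.334,.101),(.517,-.297,.027)]))
E
```

```text
clock: 0.77
ee_pos: [0.478, -0.3768, 0.2306]
ee_rot: [-0.001, 0.974, 0.226, 0.0]
wrist_force: [0.9, -0.0, 0.3]
grip_width: 0.0851
grasp_force: 0.0
clock: 1.18
ee_pos: [0.5351, -0.3334, 0.2304]
ee_rot: [-0.0, 0.974, 0.226, -0.001]
wrist_force: [0.9, 0.3, 0.4]
grip_width: 0.0851
grasp_force: 0.0
[ 0.53453727 -0.33407901  0.23067504] [-2.74032767e-04  9.74208173e-01  2.25650256e-01 -5.68230827e-04] [-6.12294823e-01  1.75261391e-01  1.14023373e+00 -4.96576480e-04
  1.82726420e+00  5.03154815e-01]
[[276.22442686 192.77686581]
 [237.32825298 173.45991997]]
```

View pics/w1.png

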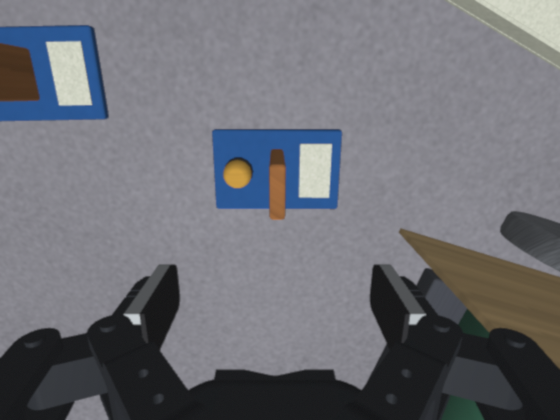

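The wrist view shows the handle between the fingers at about (277,190) and the ball at (237,173). Both match my projections, and the tray edges line up with the gripper.

```bash
python3 -m handwheel '[[0,0,-0.1,0,85],[0,0,-0.2,0,85],[0,0,-0.3,0,85],[0,0,-0.4,0,85],[0,0,-0.5,0,85],[0,0,-0.59,0,85],[0,0,-0.65,0,85],[0,0,-0.68,0,85]]'; python3 -m handwheel '[[0,0,0,0,60],[0,0,0,0,40],[0,0,0,0,25],[0,0,0,0,15],[0,0,0,0,5],[0,0,0,0,0],[0,0,0,0,0],[0,0,0,0,0]]'
python3 - <<'E'
from h import *
w=cam("wrist","w2.png")
h=cv2.cvtColor(w["color"],cv2.COLOR_BGR2HSV);print(readout.read_state()["joints"])
E
```

```text
clock: 1.9
ee_pos: [0.5324, -0.3343, 0.058]
ee_rot: [-0.002, 0.974, 0.225, -0.002]
wrist_force: [0.2, 0.5, -0.3]
grip_width: 0.085
grasp_force: 0.0
clock: 2.57
ee_pos: [0.5354, -0.3345, 0.0625]
ee_rot: [0.001, 0.974, 0.225, 0.001]
wrist_force: [1.5, -1.9, 3.6]
grip_width: 0.0137
grasp_force: 60.1
[-6.12309769e-01  2.03773055e-01  1.40662452e+00 -1.95777950e-04
  1.52892119e+00  5.03789861e-01]
```

View pics/w2.png

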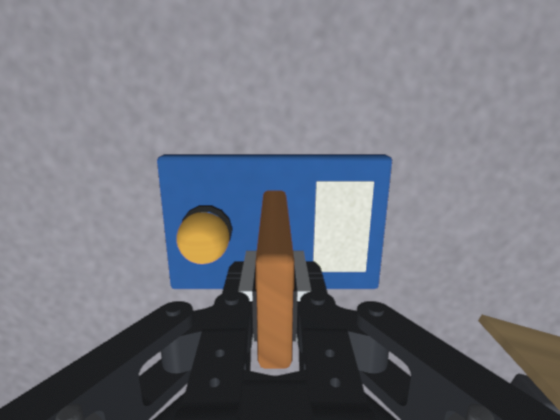

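The handle is gripped and the ball is seated in its ring at about (203,237). I'll lift with a gradual ramp.

```bash
python3 -m handwheel '[[0,0,0.01,0,0],[0,0,0.03,0,0],[0,0,0.06,0,0],[0,0,0.1,0,0],[0,0,0.14,0,0],[0,0,0.18,0,0],[0,0,0.22,0,0],[0,0,0.26,0,0]]'; python3 -m handwheel '[[0,0,0.04,0,0],[0,0,0.08,0,0],[0,0,0.12,0,0],[0,0,0.16,0,0],[0,0,0.2,0,0],[0,0,0.23,0,0],[0,0,0.25,0,0],[0,0,0.26,0,0]]'; python3 -m handwheel '[[0,0,0.02,0,0],[0,0,0.04,0,0],[0,0,0.05,0,0],[0,0,0.05,0,0]]'
```

```text
clock: 3.28
ee_pos: [0.535, -0.3341, 0.1279]
ee_rot: [0.0, 0.974, 0.225, 0.0]
wrist_force: [-0.2, -0.6, -4.9]
grip_width: 0.0135
grasp_force: 59.0
clock: 3.95
ee_pos: [0.5351, -0.3342, 0.1925]
ee_rot: [0.001, 0.974, 0.225, 0.0]
wrist_force: [0.3, 0.1, -5.2]
grip_width: 0.0135
grasp_force: 59.1
clock: 4.28
ee_pos: [0.535, -0.3341, 0.2046]
ee_rot: [0.0, 0.974, 0.225, 0.0]
wrist_force: [1.1, 0.3, -4.6]
grip_width: 0.0131
grasp_force: 59.1
```

```bash
python3 -m handwheel '[[0.002,0.01,0,0.002,0],[0.005,0.03,0,0.007,0],[0.01,0.06,0,0.013,0],[0.016,0.1,0,0.022,0],[0.024,0.15,0,0.033,0],[0.034,0.21,0,0.046,0],[0.045,0.275,0,0.06,0],[0.055,0.34,0,0.075,0]]'; for i in 1; do python3 -m handwheel '[[0.011,0.065,0,0.014,0],[0.021,0.13,0,0.029,0],[0.032,0.195,0,0.043,0],[0.042,0.26,0,0.057,0],[0.053,0.325,0,0.072,0],[0.064,0.39,0,0.086,0],[0.074,0.455,0,0.1,0],[0.085,0.52,0,0.114,0]]'; done;  python3 -m handwheel '[[0.011,0.065,0,0.014,0],[0.021,0.13,0,0.029,0],[0.032,0.195,0,0.043,0],[0.042,0.26,0,0.057,0],[0.053,0.325,0,0.072,0],[0.064,0.39,0,0.086,0],[0.074,0.455,0,0.1,0],[0.085,0.52,0,0.114,0]]'; python3 -m handwheel '[[0.011,0.065,0,0.014,0],[0.021,0.13,0,0.029,0],[0.032,0.195,0,0.043,0],[0.042,0.26,0,0.057,0],[0.053,0.325,0,0.072,0],[0.064,0.39,0,0.086,0],[0.074,0.455,0,0.1,0],[0.085,0.52,0,0.114,0]]'; python3 -m handwheel '[[0.01,0.06,0,0.014,0],[0.02,0.12,0,0.028,0],[0.028,0.17,0,0.04,0],[0.035,0.21,0,0.05,0],[0.04,0.245,0,0.058,0],[0.044,0.27,0,0.063,0],[0.046,0.282,0,0.065,0],[0.046,0.286,0,0.065,0]]'
python3 - <<'E'
from h import *
import pickle
v={n:cam(n,n+"3.png") for n in("wrist","scene","side")};pickle.dump(v,open('v3.pkl','wb'))
i=np.hstack([v["scene"]["color"][200:360,280:480],v["side"]["color"][80:240,140:340]])
cv2.imwrite('pics/m3.png',cv2.resize(i,None,fx=2,fy=2,interpolation=cv2.INTER_CUBIC))
print(readout.read_state())
E
```

```text
clock: 4.95
ee_pos: [0.5488, -0.2468, 0.2038]
ee_rot: [-0.0, 0.967, 0.255, 0.0]
wrist_force: [0.8, -0.5, -5.3]
grip_width: 0.0133
grasp_force: 59.0
clock: 5.62
ee_pos: [0.5697, -0.1166, 0.204]
ee_rot: [-0.0, 0.955, 0.298, 0.0]
wrist_force: [-0.6, 0.1, -4.4]
grip_width: 0.013
grasp_force: 59.0
clock: 6.28
ee_pos: [0.5906, 0.0133, 0.204]
ee_rot: [-0.0, 0.94, 0.341, 0.0]
wrist_force: [0.5, -0.2, -4.9]
grip_width: 0.0136
grasp_force: 59.0
clock: 6.95
ee_pos: [0.6117, 0.1433, 0.204]
ee_rot: [-0.0, 0.924, 0.382, 0.0]
wrist_force: [0.0, 0.2, -5.2]
grip_width: 0.013
grasp_force: 59.0
clock: 7.62
ee_pos: [0.6239, 0.2127, 0.2036]
ee_rot: [0.0, 0.914, 0.405, -0.0]
wrist_force: [0.1, -0.7, -4.8]
grip_width: 0.0138
grasp_force: 59.0
{'clock': 7.7667, 'joints': array([ 2.75963609e-01,  2.49019167e-01,  1.10369673e+00, -3.40244658e-04,
        1.78892762e+00,  1.01403571e+00]), 'qvel': array([-0.00418294, -0.00321294,  0.00284033,  0.00058745, -0.00086098,
       -0.00420685]), 'joint_torque': array([ 3.51041537e-01, -5.56585407e+01, -4.44899690e+01,  8.89577600e-02,
        1.46022829e-02,  8.89674848e-03]), 'ee_pos': array([0.62391602, 0.21190571, 0.20383693]), 'ee_rot': array([ 1.60898319e-04,  9.14581156e-01,  4.04402375e-01, -4.84275508e-05]), 'wrist_force': array([-0.93504564, -0.40528674, -4.3177504 ]), 'ft_torque': array([-0.0025829 , -0.00895234,  0.00762349]), 'grasp_force': 59.04006242752075, 'grip_width': 0.013337279356991357}
```

View pics/wrist3.png

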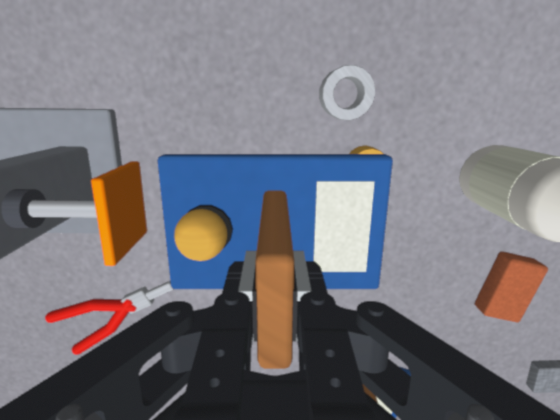

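View pics/m3.png

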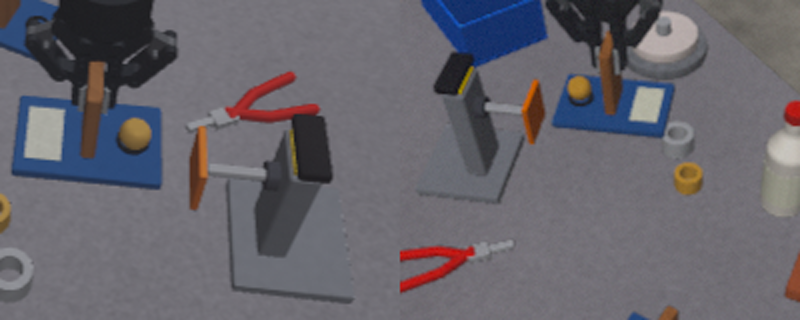

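The ball is still seated at wrist (202,234) and the pad is ahead at about (120,213). I'll measure the pad's direction and position from this close view.

Run:
```python
from h import *
import pickle
w=pickle.load(open('v3.pkl','rb'))["wrist"]
m=cv2.inRange(cv2.cvtColor(w["color"],cv2.COLOR_BGR2HSV),(3,150,60),(20,255,255));m[:,150:]=0;m[:150]=0;m[272:]=0;m[:,:85]=0
c=max(cv2.findContours(m,0,cv2.CHAIN_APPROX_NONE)[0],key=cv2.contourArea)
ap=cv2.approxPolyDP(c,3,True)[:,0];print(ap.tolist())
for p in ap: print(p,onz(w,*p,.15)[:2].round(4),onz(w,*p,.09)[:2].round(4))
print(w["color"][220,90:150].tolist())
# base front edge (grey-blue) rows 115..150
for p in((111.5,112),(118,150)): print(onz(w,*p,.015)[:2])
cv2.imwrite('pics/padw.png',cv2.resize(w["color"][95:285,60:180],None,fx=3,fy=3,interpolation=cv2.INTER_CUBIC))
```

```text
[[136, 162], [91, 179], [107, 265], [113, 265], [145, 231]]
[136 162] [0.5893 0.2994] [0.563 0.308]
[ 91 179] [0.561  0.3109] [0.5261 0.323 ]
[107 265] [0.5223 0.2672] [0.4756 0.2659]
[113 265] [0.5252 0.2645] [0.4795 0.2625]
[145 231] [0.5594 0.2663] [0.524  0.2648]
[[158, 148, 143], [158, 148, 144], [158, 148, 143], [158, 148, 143], [158, 148, 143], [156, 147, 145], [143, 145, 162], [104, 140, 207], [49, 141, 234], [12, 147, 240], [10, 149, 240], [13, 149, 240], [12, 149, 240], [17, 149, 240], [17, 148, 240], [16, 145, 238], [11, 132, 231], [10, 116, 217], [10, 99, 190], [11, 79, 151], [16, 63, 118], [16, 59, 109], [14, 58, 109], [16, 58, 109], [15, 58, 108], [14, 58, 108], [15, 59, 109], [14, 58, 108], [13, 58, 108], [14, 58, 109], [16, 58, 109], [14, 58, 109], [15, 58, 108], [16, 59, 109], [15, 58, 109], [15, 58, 109], [13, 58, 108], [14, 58, 109], [16, 59, 109], [14, 58, 109], [15, 59, 109], [14, 58, 109], [15, 58, 109], [16, 59, 109], [16, 58, 109], [15, 58, 108], [15, 59, 108], [15, 58, 108], [15, 58, 108], [16, 58, 108], [16, 58, 108], [14, 58, 108], [15, 58, 108], [17, 59, 108], [28, 62, 109], [68, 83, 118], [119, 122, 139], [156, 149, 154], [165, 157, 158], [166, 157, 158]]
[0.54992843 0.36646772]
[0.52609354 0.33868289]
```

View pics/padw.png

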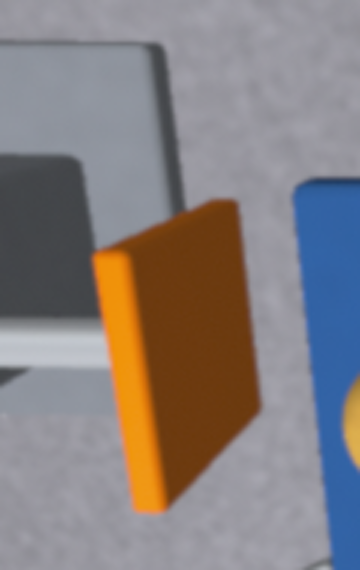

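Run:
```python
from h import *
import pickle
w=pickle.load(open('v3.pkl','rb'))["wrist"];im=w["color"].astype(float)
def fit(rows,f,z):
    P=np.array([onz(w,f(im[r],r),r,z)[:2] for r in rows])
    c=P.mean(0);d=np.linalg.svd(P-c)[2][0]; return c,np.degrees(np.arctan2(d[1],d[0]))%180,(P-c)@[-d[1],d[0]]
def cross(g,lo,x0,x1,t,down):
    for x in range(x0,x1):
        if (g[x]-t)*(g[x+1]-t)<=0 and (g[x+1]<g[x])==down: return x+(g[x]-t)/(g[x]-g[x+1])
top=fit(range(186,256),lambda a,r:cross(a[:,2],0,int(98+(r-180)*.14),140,175,True),.1495)
bot=fit(range(167,228),lambda a,r:cross(a[:,0],0,125,155,85,False),.0905)
for n,(c,a,e) in(("top",top),("bot",bot)): print(n,c,a,a+90,e.std())
for p,z in(((103,180),.15),((115,264),.15),((139,162.7),.09),((146.7,230),.09)): print(onz(w,*p,z)[:2].round(4))
# tray end edge, top z = underside+.012
zt=.2038-.061+.012
t=fit(range(165,225),lambda a,r:cross(a[:,2],0,150,180,100,True),zt);print("tray",t[:2],t[2].std())
print(onz(w,160,156,zt),onz(w,170,288,zt))
s=readout.read_state()["ee_rot"];from scipy.spatial.transform import Rotation as R
y=R.from_quat(np.roll(s,-1)).as_matrix()[:,1];print("tool",np.degrees(np.arctan2(-y[1],-y[0])))
```

```text
top [0.54716969 0.28644541] 47.126086639785115 137.12608663978511 8.652024090324839e-06
bot [0.54519109 0.28545204] 47.035002138469764 137.03500213846976 4.859672693686237e-05
[0.5659 0.3056]
[0.5268 0.2641]
[0.5643 0.306 ]
[0.5257 0.2645]
tray (array([0.5871769 , 0.27556894]), np.float64(47.78966358029473)) 5.056294596093047e-05
[0.60440083 0.29164001 0.1548    ] [0.5435508  0.22842148 0.1548    ]
tool 137.70736686367871
```

The pad yaw is 137.1° and the tool's is 137.7°, with lateral offset near zero and a gap of about 37 mm. I'll lower the tray, turn it slightly, and approach.

```bash
python3 -m handwheel '[[0,0,-0.01,-0.002,0],[0,0,-0.03,-0.005,0],[0,0,-0.055,-0.008,0],[0,0,-0.08,-0.011,0],[0,0,-0.1,-0.014,0],[0,0,-0.11,-0.014,0],[0,0,-0.114,-0.014,0],[0,0,-0.114,-0.014,0]]'; python3 -m handwheel '[[-0.008,0.007,0,0,0],[-0.022,0.02,0,0,0],[-0.038,0.035,0,0,0],[-0.053,0.049,0,0,0],[-0.066,0.061,0,0,0],[-0.075,0.07,0,0,0],[-0.08,0.074,0,0,0],[-0.08,0.074,0,0,0]]'; python3 -m handwheel '[[0,0,0,0,0],[0,0,0,0,0]]'
```

```text
clock: 8.43
ee_pos: [0.6236, 0.2124, 0.1748]
ee_rot: [-0.0, 0.917, 0.4, -0.0]
wrist_force: [-0.4, 0.3, -4.2]
grip_width: 0.0133
grasp_force: 59.0
clock: 9.1
ee_pos: [0.6035, 0.2314, 0.1754]
ee_rot: [-0.0, 0.917, 0.4, 0.0]
wrist_force: [-0.4, 0.6, -3.9]
grip_width: 0.0135
grasp_force: 59.0
clock: 9.27
ee_pos: [0.6039, 0.2308, 0.1753]
ee_rot: [0.0, 0.917, 0.4, -0.0]
wrist_force: [0.6, 0.7, -5.0]
grip_width: 0.0129
grasp_force: 59.0
```

```bash
python3 -m handwheel '[[-0.003,0.0027,0,0,0],[-0.006,0.0054,0,0,0],[-0.009,0.0081,0,0,0],[-0.012,0.0109,0,0,0],[-0.012,0.0109,0,0,0]]' | grep -E "pos|force"
python3 -m handwheel '[[-0.003,0.0027,0,0,0],[-0.006,0.0054,0,0,0],[-0.006,0.0054,0,0,0]]' | grep -E "pos|wrist"
python3 -m handwheel '[[-0.003,0.0027,0,0,0],[-0.006,0.0054,0,0,0],[-0.006,0.0054,0,0,0]]' | grep -E "pos|wrist"
python3 -m handwheel '[[-0.003,0.0027,0,0,0],[-0.006,0.0054,0,0,0],[-0.006,0.0054,0,0,0]]' | grep -E "pos|wrist"
python3 -m handwheel '[[0,0,0,0,0]]' | grep -E "pos|wrist"
python3 -m handwheel '[[0,0,0,0,0]]' | grep -E "pos|wrist"
```

```text
ee_pos: [0.6007, 0.2339, 0.1753]
wrist_force: [0.0, 0.9, -4.7]
grasp_force: 59.0
ee_pos: [0.5992, 0.2352, 0.1753]
wrist_force: [-0.7, 0.8, -4.6]
ee_pos: [0.5979, 0.2363, 0.1753]
wrist_force: [1.0, -0.2, -4.7]
ee_pos: [0.5963, 0.2377, 0.1753]
wrist_force: [1.4, -1.1, -4.2]
ee_pos: [0.5964, 0.2377, 0.1753]
wrist_force: [0.8, -0.9, -4.5]
ee_pos: [0.5964, 0.2377, 0.1753]
wrist_force: [0.8, -0.5, -4.8]
```

Contact is felt at about 1.3 N against the push, with the TCP near (0.597, 0.237), which matches the geometry. I'll push in slowly.

```bash
python3 -m handwheel '[[-0.004,0.0037,0,0,0],[-0.009,0.0083,0,0,0],[-0.014,0.013,0,0,0],[-0.019,0.0176,0,0,0],[-0.024,0.0223,0,0,0],[-0.03,0.0279,0,0,0],[-0.035,0.0325,0,0,0],[-0.038,0.0353,0,0,0]]';python3 -m handwheel '[[0,0,0,0,0],[0,0,0,0,0],[0,0,0,0,0],[0,0,0,0,0]]'
python3 - <<'E'
from h import *
F=[]
u=np.array([-.7325,.681,0])
for i in range(10):
    v=cam("wrist"); s=readout.read_state();F.append(s["wrist_force"])
print(np.mean(F,0),-np.mean(F,0)@u,s["ee_pos"],(s["ee_pos"]-[.597,.2373,0])@u,s["ft_torque"],s["ee_rot"])
d=cam("side");a=cam("scene")
i=np.hstack([cv2.resize(a["color"][200:360,280:480],None,fx=2,fy=2),cv2.resize(d["color"][80:240,140:340],None,fx=2,fy=2)])
cv2.imwrite('pics/m4.png',np.vstack([i,cv2.resize(v["color"][100:300,60:460],(560,280))[:, :560] if 0 else cv2.copyMakeBorder(cv2.resize(v["color"][100:300,60:460],(560,280)),0,0,0,240,cv2.BORDER_CONSTANT)]))
im=v["color"].astype(float)
def cr(g,x0,x1,t):
    for x in range(x0,x1):
        if g[x]>t>=g[x+1]: return x+(g[x]-t)/(g[x]-g[x+1])
P=[]
for r in range(190,250):
    x=cr(im[r][:,2],int(110),170,175)
    if x and im[r,int(x)-3,2]>200: P.append(onz(v,x,r,.1495)[:2])
P=np.array(P);print(len(P),((P-[.5457,.285])@u[:2]).round(4)[::6])
E
```

```text
clock: 11.27
ee_pos: [0.5868, 0.2466, 0.1754]
ee_rot: [0.0, 0.917, 0.4, 0.0]
wrist_force: [2.3, -2.9, -4.0]
grip_width: 0.0132
grasp_force: 59.1
clock: 11.6
ee_pos: [0.5869, 0.2465, 0.1754]
ee_rot: [0.0, 0.917, 0.4, 0.0]
wrist_force: [3.1, -2.7, -4.6]
grip_width: 0.0134
grasp_force: 59.1
[ 2.10076854 -1.71624176 -3.51763513] 2.7075735945482844 [0.58685381 0.24657966 0.1753225 ] 0.013751525819704524 [-0.49138359 -0.4746388   0.04595757] [-1.98496745e-06  9.16656817e-01  3.99675214e-01  5.25026642e-05]
57 [0.016  0.0151 0.0151 0.0151 0.0151 0.0151 0.0151 0.0151 0.0151 0.015 ]
```

View pics/m4.png

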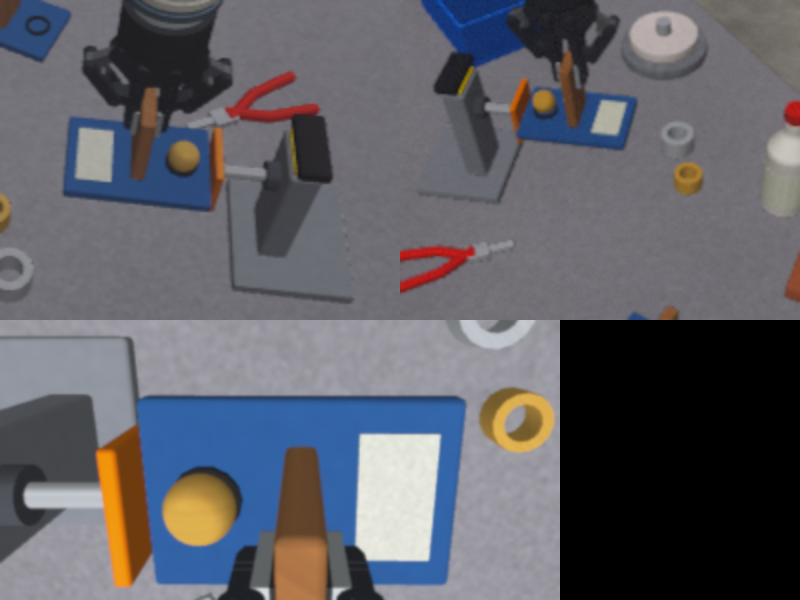

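The tray is square and level against the pad, with the ball seated. The pad is about 14–15 mm in, going by the spring force, the TCP travel and the view. Handing in.

```bash
python3 -c "
from workcell import close_job; print(close_job())"
```

```text
the job is handed in; nothing more can be done
None
```

The job is handed in with the ball tray held level and in the air, square against the pad, the pad about 14–15 mm of its 30 mm in, and the ball still in its pocket; nothing else on the bench was touched.

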